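Tip a relay board over onto the soldering tile

ROBOT

A 7-joint arm with a two-finger parallel gripper is mounted at the origin on the work surface. World frame = base frame: x ahead of the robot, y to its left, z up, the work surface at z = 0. Lengths are in m, angles in degrees, forces in N, time in s.
With the tool pointing down it reaches from about 0.4 to 0.85 m from the base axis. Payload 4.5 kg.
Tool frame: the origin (TCP) lies at the very end of the fingers, on their centre line; the grasp point (between the pads) lies 19 mm behind it (bot.grip_point_offset is the distance from the TCP to the grasp point, in m); z points along the fingers, y is the line along which they close (so a half turn about z gives the same grasp; the last joint's range is limited). The gripper opens to 85 mm and grips with 20 to 120 N. Pads are 22 mm wide; open, the fingers measure 114 mm over their backs; the gripper's body (76 mm by 85 mm) begins 54 mm behind the grasp point. The pads swing forward as they close: fully open they stand 13 mm farther back than shut.
Start: joints at [72.697, 39.483, -11.15, 89.685, 9.013, 51.709, -12.324], TCP at [0.206, -0.59, 0.231] pointing down, gripper open.
Joint ranges: [-172.22, 172.22], [-26.19, 119.32], [-84.43, 86.54], [7.71, 146.69], [-57.33, 237.33], [2.42, 119.75], [-152.13, 152.13]. Speed limits (degrees/s): [147.25, 147.25, 180, 180, 180, 180, 180].

INTERFACE

Orientations are given as a 3x3 rotation matrix whose columns are the frame's x, y, z axes.
In Python, from plant import sensors, imaging, order, finder, bot gives the robot as it stands. The module is installed in compiled form; this text tells all that it offers.
- The arm moves only by the tool play_rows, never from a script. Its arguments are lists of equal length, an entry for each row: "offset": the shift along the tool's x, y, z in cm, a list of three; "delta_rot": the turn, a rotation vector about the tool's x, y, z in rad, a list of three; "jaw": the closure, from 0 (fully open) to 1 (shut). In form: {"offset": [[x, y, z], ...], "delta_rot": [[ax, ay, az], ...], "jaw": [jaw, ...]}. A call has 1 to 12 rows; each row is the pose to reach, as a shift and turn from the pose commanded when the call began, along the tool's axes at that moment; what a row does not reach only later rows make up. A row lasts 1/12 s, in which the tool goes at most 41.7 mm and 7.16 degrees, less where a joint would pass 70% of its speed; a pose out of reach is approached as far as the arm can. A call with a gripper value outside its range is refused whole. The fingers move at their own pace and stop on an object; "force" is the grip in N (left out, the last holds). Time passes only in rows, so rows that repeat a pose let the fingers close. It gives the time, the measured TCP pose, the force, the opening and the grip force at its end, in the units of the state.
- sensors.state(): the state, without advancing time (a new reading comes with each control period).
- imaging.camera(name): name is "scene" or "top"; returns the picture (480x640x3 uint8, red, green, blue); there is no depth.
- imaging.camera_info(name): a dict with "camera_matrix" (3x3 intrinsics, pixels), "distortion" ([k1, k2, p1, p2, k3] as OpenCV has them; the pictures are not rectified), "pose" (4x4, takes a point from camera to world coordinates). Camera axes: x right, y up, looking along -z (the intrinsics and any distortion apply to the point x, -y, -z); pixel columns grow to the right and rows downward; lengths in m; the calibration is good to about 2 mm. A picture is of the moment at which its call begins. camera_info takes no time and is no camera call.
- order.hand_in(): hands the job in; it is judged then, once.
Trained networks look in the newest picture that a camera, given by its name, has taken for a name from the list of things; names that differ only in an ending like _2 or _b are one class to them, and where a whole thing is asked for, a point or a joint stands for the part that bears it (a point fixed in the world has none). Each returns a list of dicts, best first, with "score" (0 to 1); they miss things now and then, are a little off and sometimes report something else, mostly with a low value. They report only what shows in the picture. A call takes as long as a camera call. They do not tell look-alikes from the thing itself.
- finder.spot_in(camera, target): "extent" ([left, top, right, bottom] in pixels, round what is visible of it).
- finder.trace(camera, target): "mask" (480x640 bool, what is visible of it) and "extent" ([left, top, right, bottom] in pixels, round what is visible of it).
The state is a dict: "time_s": time; "q": joint angles; "dq": joint speeds; "joint_efforts": joint torques, N m; "ee_pos": TCP position; "orientation": TCP orientation; "force": force on the tool from outside, world axes, zero at the start; "ft_torque": the same for the moment, N m; "grip_width": opening from 0.0 (shut) to 1.0 (fully open); "gripper_force": force on a finger pad.
Only numpy, scipy, OpenCV 4.12 (cv2) and the standard library are available. Lean on these libraries where they do the work, as an engineer would, in place of code of your own. Each camera call takes 0.05 s, during which the arm holds its last target. There are 200 camera calls.

TASK

Turn the relay board over onto the soldering tile so that its solder side faces up, touching it only with the fingertips or the outside of the fingers, never gripping it. Push it across the bench flat against the near edge of the tile, tip it up on its edge there and let it go over onto the tile, then nudge it on until the whole board lies flat on the tile. Do not pick it up or carry it, do not press it hard, and leave the solder spool, flux bottle and sponge tray where they are.

Things in the scene. Friction and masses are not known exactly. Their poses are not given: they have to be found in the camera images.
- board: Relay board: flat slab 70 (its x) x 90 (y) x 11 mm (z), about 0.11 kg, component side up: green board, blue terminal strips along both 90 mm edges, four black relays, all one height; both faces flat, sides plain 11 mm faces. Origin: centre of its solder-side face (underside at first); z points from solder to component side. Its +x side faces the tile's near edge, within 0.3 rad, 25 to 80 mm off.
- tile: Grey glazed, smooth ceramic soldering tile, fixed, 160 mm (its x) x 200 mm (its y), 12 mm thick. Origin: centre of its underside, on the bench (z = 0). Near edge, which the board is pushed against: the upright 200 mm side at tile x = -80 mm. Tile +x runs from there on over the tile, away from the board, roughly to the robot's left.
- board_fl (a point): corner of the board at board x -35, y +45 mm, at mid thickness (the side away from the tile at the start). A fingertip pressed level against the middle of this side with 5 to 10 N, the board's other side stopped by the tile, holds by friction well enough to draw this side up in an arc about the tile's edge.
- board_fr (a point): corner of the board at board x -35, y -45 mm, at mid thickness (the side away from the tile at the start)
- board_bl (a point): corner of the board at board x +35, y +45 mm, at mid thickness (the side facing the tile at the start). Stood upright on its +x side the board balances by itself; tipped about 10 degrees further it goes over.
- board_br (a point): corner of the board at board x +35, y -45 mm, at mid thickness (the side facing the tile at the start)
- solder_spool: loose spool of solder wire standing on the bench, 54 mm across, 41 mm high, red flanges; origin at the centre of its underside. Leave alone.
- flux_bottle: loose amber flux bottle with a black cap standing on the bench, 40 mm across, 72 mm high; origin at the centre of its underside. Leave alone.
- sponge_tray: loose black tray with a pink sponge on the bench, 84 by 58 mm, 26 mm high; origin at the centre of its underside. Leave alone.
Things that resemble listed ones, but are neither listed nor needed, are in the scene too. Leave any orange look-alike of the board alone.

How it is judged (in metres and radians):
On the way, in this order (a step that is already met when the one before it is completed fails the run):
1. the board, still flat on the bench, is pushed up against the tile's near edge (contact force between board and tile above 0.3 N and angle between board's own z axis and vertical below 0.2 rad and height (world z) of board below 0.008 m), for 0.05 s.
2. the board is tipped up on its side at the tile's near edge, its foot still on the bench (angle between board's own z axis and vertical between 1.1 and 2 rad and x of board in the frame of tile between -0.125 and -0.06 m and height (world z) of any of board_bl, board_br, board_fl, board_fr below 0.012 m), for 0.05 s.
At the end, for the whole second after the job is handed in: The board lies still and flat (within about 6 degrees) on the tile with its solder side up, all four corners within the tile's outline (2 mm grace); spool, bottle and sponge tray within 20 mm of where they stood (angle between board's own z axis and vertical above 3.04 rad and height (world z) of board between 0.02 and 0.027 m and linear speed of board below 0.01 m/s and x of board_fl in the frame of tile between -0.082 and 0.082 m and x of board_fr in the frame of tile between -0.082 and 0.082 m and x of board_bl in the frame of tile between -0.082 and 0.082 m and x of board_br in the frame of tile between -0.082 and 0.082 m and y of board_fl in the frame of tile between -0.102 and 0.102 m and y of board_fr in the frame of tile between -0.102 and 0.102 m and y of board_bl in the frame of tile between -0.102 and 0.102 m and y of board_br in the frame of tile between -0.102 and 0.102 m and distance of each of solder_spool, flux_bottle, sponge_tray from where it was at the start of the episode below 0.02 m); the robot touches nothing.
It fails at once if the board is lifted: all four corners more than 20 mm above where they would be on the tile (height (world z) of each of board_fl, board_fr, board_bl, board_br above 0.037 m).
It fails at once if the board is pinched or pressed hard: more than 36 N from the fingers (contact force between the fingers and board above 36 N).
It fails at once if the solder spool is moved or knocked over (distance of solder_spool from where it was at the start of the episode above 0.02 m or angle between solder_spool's own z axis and vertical above 0.5 rad).
It fails at once if the flux bottle is moved or knocked over (distance of flux_bottle from where it was at the start of the episode above 0.02 m or angle between flux_bottle's own z axis and vertical above 0.5 rad).
It fails at once if the sponge tray is moved (distance of sponge_tray from where it was at the start of the episode above 0.02 m).
It also fails if it takes over 64 s, if anything falls off the work surface, if the arm or the gripper's body presses on something with over 40 N, if the wrist force passes 120 N, or if a joint passes its speed limit or range.

## Working session

There is one attempt and no reset: what is moved stays moved. The work goes in short steps, Python scripts to look and compute and a tool call to move; the robot and the scene stay as the last step left them, time stands still between calls to the robot, and variables do not carry over. Pictures are saved under pics/ and viewed, at most 10 in all, crops included, and the job is handed in when it is done.

Besides the shell and the picture viewer there is one more tool, called after "Call:" as name(argument=value, ...) on one line, values as JSON. play_rows: Moves the arm, as the interface text tells. Its arguments: {"type":"object","properties":{"offset":{"type":"array","items":{"type":"array","items":{"type":"number"}}},"delta_rot":{"type":"array","items":{"type":"array","items":{"type":"number"}}},"jaw":{"type":"array","items":{"type":"number"}},"force":{"type":"number"}},"required":["offset","delta_rot","jaw"]}

```bash
mkdir -p pics; cat > h.py <<'E'
import numpy as np, cv2
from plant import sensors, imaging, order, finder, bot
def ray(cam,uv):
    ci=imaging.camera_info(cam);K=np.array(ci["camera_matrix"]);d=np.array(ci["distortion"]);T=np.array(ci["pose"])
    p=cv2.undistortPoints(np.array(uv,float).reshape(-1,1,2),K,d).reshape(-1,2)
    r=np.c_[p[:,0],-p[:,1],-np.ones(len(p))]@T[:3,:3].T
    return T[:3,3],r
def onz(cam,uv,z):
    o,r=ray(cam,uv); return o+r*((z-o[2])/r[:,2])[:,None]
def proj(cam,P):
    ci=imaging.camera_info(cam);K=np.array(ci["camera_matrix"]);d=np.array(ci["distortion"]);T=np.array(ci["pose"])
    c=(np.array(P,float).reshape(-1,3)-T[:3,3])@T[:3,:3]
    return cv2.projectPoints(c*[1,-1,-1],np.zeros(3),np.zeros(3),K,d)[0].reshape(-1,2)
def shot(cam,name):
    im=imaging.camera(cam); cv2.imwrite(f"pics/{name}.png",im[...,::-1]); return im
E
python3 - <<'E'
from h import *
np.set_printoptions(precision=4,suppress=True)
a=shot("top","top0");b=shot("scene","scene0")
cv2.imwrite("pics/both0.png",cv2.resize(np.hstack([a,b])[...,::-1],(800,300),interpolation=cv2.INTER_AREA))
for c in("top","scene"):
    print(c,imaging.camera_info(c)["pose"][:3] if 0 else np.array(imaging.camera_info(c)["pose"])[:3,3])
    for t in("board","tile","solder_spool","flux_bottle","sponge_tray"):
        for r in finder.trace(c,t):
            m=r["mask"].astype(np.uint8); q=max(cv2.findContours(m,0,2)[0],key=cv2.contourArea)
            bx=cv2.boxPoints(cv2.minAreaRect(q)); z={"board":.011,"tile":.012}.get(t,.03)
            print(c,t,round(r["score"],2),np.round(r["extent"]),onz(c,bx,z)[:,:2].round(3).tolist())
s=sensors.state();print(s)
E
```

```text
top [ 0.4726 -0.0487  0.8696]
top board 0.63 [365. 188. 422. 239.] [[0.602, -0.137], [0.675, -0.148], [0.661, -0.239], [0.589, -0.227]]
top board 0.56 [414. 274. 479. 333.] [[0.46, -0.213], [0.534, -0.267], [0.489, -0.329], [0.416, -0.274]]
top tile 0.56 [179. 178. 283. 303.] [[0.502, 0.19], [0.703, 0.167], [0.679, 0.004], [0.479, 0.031]]
top solder_spool 0.62 [288. 136. 317. 174.] [[0.767, -0.0], [0.766, -0.052], [0.702, -0.051], [0.703, 0.0]]
top flux_bottle 0.86 [262. 324. 288. 352.] [[0.442, 0.04], [0.441, -0.002], [0.4, -0.001], [0.401, 0.04]]
top sponge_tray 0.82 [208. 112. 266. 166.] [[0.761, 0.136], [0.814, 0.106], [0.769, 0.032], [0.716, 0.062]]
scene [ 1.0981 -0.3989  0.8388]
scene board 0.98 [274. 218. 339. 270.] [[0.513, -0.102], [0.483, -0.025], [0.591, -0.015], [0.616, -0.088]]
scene board 0.93 [208. 186. 261. 234.] [[0.359, -0.15], [0.357, -0.074], [0.462, -0.092], [0.462, -0.164]]
scene board 0.93 [229. 290. 299. 347.] [[0.591, -0.231], [0.604, -0.137], [0.68, -0.156], [0.666, -0.245]]
scene board 0.71 [145. 251. 199. 298.] [[0.492, -0.332], [0.407, -0.277], [0.465, -
[... 481 characters left out ...]
y 0.65 [427. 271. 482. 313.] [[0.73, 0.053], [0.775, 0.136], [0.83, 0.092], [0.786, 0.013]]
{'time_s': 0.6, 'q': array([ 72.697 ,  39.4812, -11.1517,  89.6865,   9.013 ,  51.7118,
       -12.325 ]), 'dq': array([ 0.054 , -0.0184, -0.0229, -0.0834,  0.0007,  0.0324, -0.0086]), 'joint_efforts': array([  0.0003, -53.9303,  -1.2662, -15.8814,   0.0099,   0.0016,
         0.0001]), 'ee_pos': array([ 0.206 , -0.5901,  0.2313]), 'orientation': array([[ 0.9441,  0.3296,  0.    ],
       [ 0.3296, -0.9441, -0.    ],
       [ 0.    ,  0.    , -1.    ]]), 'force': array([-0.3552,  0.4421,  0.0224]), 'ft_torque': array([-0.0408,  0.0272,  0.0154]), 'gripper_force': 0.0, 'grip_width': 1.0025208171430264}
```

View pics/top0.png

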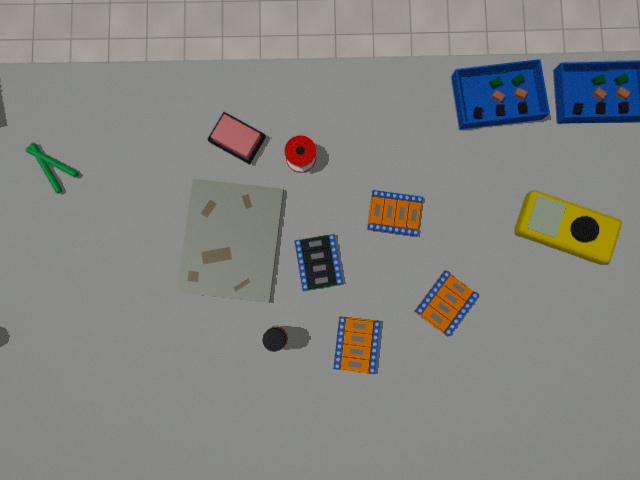

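View pics/scene0.png

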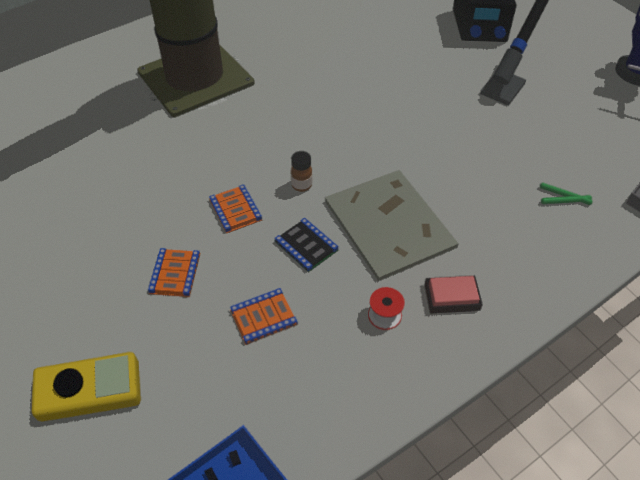

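The top view has the green/black board at (319,262). The orange look-alikes are at (396,213), (447,303) and (358,345), so the choice is (319,262). The tile is at (232,240), bottle at (275,339), spool at (301,153) and tray at (237,138). Next I'll take a close crop and fit the exact poses.

```bash
cat >> h.py <<'E'
from scipy.optimize import minimize
def box(dx,dy,z0,z1): return np.array([[sx*dx/2,sy*dy/2,z] for sx in(-1,1) for sy in(-1,1) for z in(z0,z1)])
def place(p,pts):
    c,s=np.cos(p[2]),np.sin(p[2]); R=np.array([[c,-s,0],[s,c,0],[0,0,1]]); return pts@R.T+[p[0],p[1],0]
def sil(cam,P,S=4):
    h=cv2.convexHull(proj(cam,P).astype(np.float32)); m=np.zeros((480,640),np.uint8)
    cv2.fillConvexPoly(m,np.round(h*16).astype(np.int32),255,cv2.LINE_AA,4); return m/255.
def fit(p0,pts,masks):
    f=lambda p:sum(np.abs(sil(c,place(p,pts))-m).sum()/m.sum() for c,m in masks.items())
    best=None
    for k in range(3):
        sx=np.array(p0)+np.vstack([np.zeros(3),np.diag([.008,.008,.08])*(1,-1,.6)[k]])
        r=minimize(f,p0,method="Nelder-Mead",options=dict(initial_simplex=sx,xatol=1e-5,fatol=1e-5,maxiter=300))
        p0=r.x
    return r.x,r.fun
E
python3 - <<'E'
from h import *
np.set_printoptions(precision=4,suppress=True)
im={c:cv2.imread(f"pics/{c}0.png") for c in("top","scene")}
def comp(m,uv):
    m=cv2.morphologyEx(m.astype(np.uint8),cv2.MORPH_CLOSE,np.ones((5,5)))
    n,l=cv2.connectedComponents(m); return (l==l[uv[1],uv[0]]).astype(float)
B={}
for c,uv in(("top",(319,262)),("scene",(306,244))):
    i=im[c].astype(int); g=i.sum(2)/3; sat=i.max(2)-i.min(2)
    m=((sat>40)|(g<45)); B[c]=comp(m,uv); print(c,B[c].sum(),[ (np.where(B[c])[k].min(),np.where(B[c])[k].max()) for k in(1,0)])
bp=[.55,-.058,.12+np.pi/2]
for s in({"top":B["top"]},{"scene":B["scene"]},B):
    print("board",fit(bp,box(.07,.09,0,.011),s))
T={c:max(finder.trace(c,"tile"),key=lambda r:r["score"])["mask"].astype(float) for c in("top","scene")}
tp=[.59,.098,np.pi/2+.13]
for s in({"top":T["top"]},{"scene":T["scene"]},T):
    print("tile",fit(tp,box(.16,.2,0,.012),s))
o=im["top"][165:365,170:350]
cv2.imwrite("pics/crop.png",cv2.resize(o,None,fx=3,fy=3,interpolation=cv2.INTER_CUBIC))
E
```

```text
top 1762.0 [(np.int64(294), np.int64(342)), (np.int64(234), np.int64(290))]
scene 1651.0 [(np.int64(275), np.int64(337)), (np.int64(218), np.int64(269))]
board (array([ 0.5498, -0.0535,  1.7053]), np.float64(0.2791035142774476))
board (array([ 0.5458, -0.056 ,  1.7074]), np.float64(0.21098561774800775))
board (array([ 0.5481, -0.0539,  1.708 ]), np.float64(0.49852253838145066))
tile (array([0.5904, 0.0978, 1.438 ]), np.float64(0.031660167593130346))
tile (array([0.589 , 0.0961, 1.4386]), np.float64(0.03918345156735249))
tile (array([0.5899, 0.0967, 1.4341]), np.float64(0.07471537168533329))
```

View pics/crop.png

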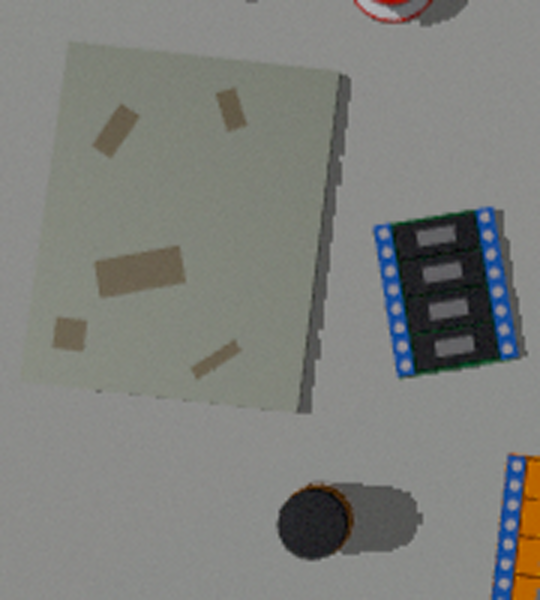

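The crop shows the green/black board with blue strips at crop (448,292). Its corners are about (375,227), (492,207), (521,357) and (402,378). The tile's near edge runs from (341,72) to (300,410).

```bash
python3 - <<'E'
from h import *
np.set_printoptions(precision=4,suppress=True)
c=np.array([[375,227],[402,378],[492,207],[521,357]])/3+[170,165]-1/3
P=onz("top",c,.011)[:,:2]; print(P,P.mean(0))
d=(P[0]+P[1]-P[2]-P[3])/2; e=(P[0]-P[1]+P[2]-P[3])/2
print(np.linalg.norm(d),np.linalg.norm(e),np.arctan2(d[1],d[0]),np.arctan2(e[1],e[0]))
im=cv2.imread("pics/top0.png");i=im.astype(int);sat=i.max(2)-i.min(2)
# rect fit using finder mask as a second opinion
for cam in("top","scene"):
  for yb in(1.69,1.72): print(cam,proj(cam,place([P.mean(0)[0],P.mean(0)[1],yb],box(.07,.09,0,.011)[1::2])))
te=place([.59,.097,1.436],np.array([[-.08,-.1,.012],[-.08,.1,.012]])); print(te,(proj("top",te)-[170,165])*3)
E
```

```text
[[ 0.5868 -0.0139]
 [ 0.4997 -0.028 ]
 [ 0.5971 -0.0816]
 [ 0.5104 -0.0962]] [ 0.5485 -0.0549]
0.06874479207937935 0.08813756865290934 1.7245427294439075 0.16374234476857855
top [[335.2285 233.533 ]
 [342.702  285.0743]
 [295.1994 239.0515]
 [302.1921 290.7044]]
top [[334.364  233.0581]
 [343.3833 284.3469]
 [294.5179 239.7637]
 [303.0641 291.1926]]
scene [[307.6356 268.0667]
 [274.4418 236.1155]
 [338.8354 246.4722]
 [305.2518 216.1862]]
scene [[308.6567 268.015 ]
 [274.2179 236.8704]
 [338.9984 245.6976]
 [304.2968 216.2323]]
[[0.6783 0.0043 0.012 ]
 [0.4802 0.0312 0.012 ]] [[340.5962  70.7307]
 [297.294  413.3412]]
```

Poses:

| Item | Position | Yaw |
|---|---|---|
| Tile | (0.590, 0.097) | 1.436 |
| Board | (0.5485, -0.055) | about 1.725 |

I'll use shut fingers with tool x along tile x, starting behind the middle of the board's rear side.

Call:
play_rows(offset=[[4,-2.8,1],[8,-5.6,2],[12,-8.4,3],[16,-11.2,4],[20,-14,5],[24,-16.8,6],[28,-19.6,7],[32,-22.4,8],[36,-25.2,9],[40,-28,10],[44,-30.8,10.5],[45,-31.5,11]], delta_rot=[[0,0,-0.1],[0,0,-0.2],[0,0,-0.3],[0,0,-0.4],[0,0,-0.5],[0,0,-0.6],[0,0,-0.7],[0,0,-0.8],[0,0,-0.9],[0,0,-1.0],[0,0,-1.1],[0,0,-1.1]], jaw=[1,1,1,1,1,1,1,1,1,1,1,1])

```text
time_s: 1.7
ee_pos: [0.4937, -0.1909, 0.1327]
orientation: [[0.131, 0.991, 0.001], [0.991, -0.131, -0.0], [0.0, 0.001, -1.0]]
force: [0.3, -0.4, -0.1]
grip_width: 0.003
gripper_force: 0.0
```

```bash
cat >> h.py <<'E'
def st():
    s=sensors.state(); o=s["ee_pos"]; r=o-[.59,.097,0]; c,n=np.cos(1.436),np.sin(1.436)
    print("t",round(s["time_s"],2),"tile xyz mm",np.round(1e3*np.array([r[0]*c+r[1]*n,-r[0]*n+r[1]*c,r[2]]),1),
     "yaw",round(np.arctan2(s["orientation"][1][0],s["orientation"][0][0]),4),"tz",np.round(s["orientation"][:,2],3),
     "F tile",np.round([s["force"][0]*c+s["force"][1]*n,-s["force"][0]*n+s["force"][1]*c,s["force"][2]],2),"w",round(s["grip_width"],3))
    return s
E
python3 -c "
from h import *
st()"
```

```text
t 1.7 tile xyz mm [-298.2   56.8  132.7] yaw 1.4396 tz [ 0.001 -0.    -1.   ] F tile [-0.4  -0.34 -0.06] w 0.003
```

Call:
play_rows(offset=[[2.5,1.3,2],[5,2.7,4],[7.5,4,6],[7.5,4,7],[7.5,4,7],[7.5,4,7]], delta_rot=[[0,0,0],[0,0,0],[0,0,0],[0,0,0],[0,0,0],[0,0,0]], jaw=[1,1,1,1,1,1])

```text
time_s: 2.2
ee_pos: [0.5415, -0.1241, 0.0625]
orientation: [[0.135, 0.991, -0.002], [0.991, -0.135, -0.001], [-0.001, -0.002, -1.0]]
force: [-0.6, 0.3, 0.4]
grip_width: 0.003
gripper_force: 0.0
```

```bash
python3 -c "
from h import *
st()"
```

```text
t 2.2 tile xyz mm [-225.6   18.4   62.5] yaw 1.4356 tz [-0.002 -0.001 -1.   ] F tile [0.22 0.65 0.35] w 0.003
```

Next I go down to tip height z ≈ 5 mm and settle.

Call:
play_rows(offset=[[0,0.1,2],[0,0.2,4],[0,0.2,5],[0,0.2,5.7],[0,0.2,5.7],[0,0.2,5.7]], delta_rot=[[0,0,0],[0,0,0],[0,0,0],[0,0,0],[0,0,0],[0,0,0]], jaw=[1,1,1,1,1,1])

```text
time_s: 2.7
ee_pos: [0.5442, -0.1243, 0.0064]
orientation: [[0.135, 0.991, 0.0], [0.991, -0.135, -0.0], [-0.0, 0.0, -1.0]]
force: [0.0, 0.2, 0.5]
grip_width: 0.001
gripper_force: 0.0
```

```bash
python3 -c "
from h import *
st();im=shot('top','t1')
cv2.imwrite('pics/t1c.png',cv2.resize(im[165:365,170:370,::-1],None,fx=3,fy=3,interpolation=cv2.INTER_CUBIC))"
```

```text
t 2.7 tile xyz mm [-225.5   15.6    6.4] yaw 1.435 tz [ 0. -0. -1.] F tile [0.17 0.   0.46] w 0.001
```

View pics/t1c.png

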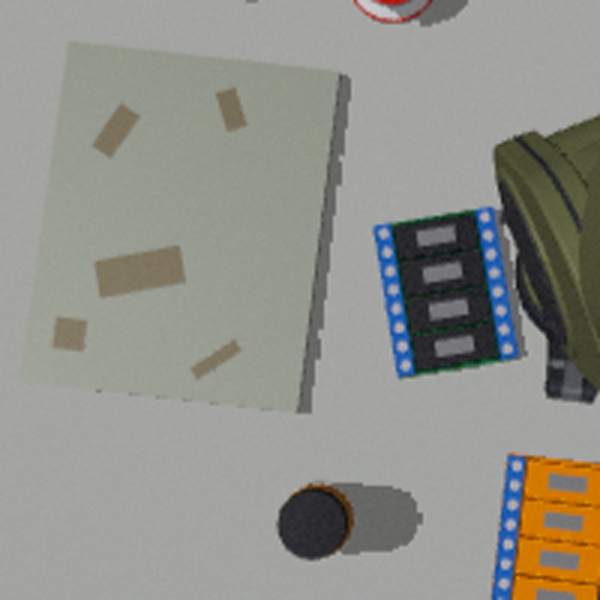

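The arm hides the fingers, but the board at crop (448,292) hasn't moved. Next comes the push toward the tile.

Call:
play_rows(offset=[[0.6,0,0.1],[1.2,0,0.1],[1.7,0,0.1],[2.2,0,0.1],[2.7,0,0.1],[3.2,0,0.1],[3.7,0,0.1],[4.2,0,0.1],[4.6,0,0.1],[5,0,0.1],[5.4,0,0.1],[5.4,0,0.1]], delta_rot=[[0,0,0],[0,0,0],[0,0,0],[0,0,0],[0,0,0],[0,0,0],[0,0,0],[0,0,0],[0,0,0],[0,0,0],[0,0,0],[0,0,0]], jaw=[1,1,1,1,1,1,1,1,1,1,1,1])

```text
time_s: 3.75
ee_pos: [0.551, -0.0698, 0.0048]
orientation: [[0.134, 0.991, -0.001], [0.991, -0.134, -0.0], [-0.001, -0.001, -1.0]]
force: [-1.0, -0.8, 0.3]
grip_width: 0.001
gripper_force: 0.3
```

```bash
python3 -c "
from h import *
st();a=shot('top','t2');b=shot('scene','s2')
f=lambda i:cv2.resize(i[...,::-1],(400,400),interpolation=cv2.INTER_CUBIC)
cv2.imwrite('pics/c2.png',np.hstack([f(a[190:350,220:380]),f(b[160:320,240:400])]))"
```

```text
t 3.75 tile xyz mm [-170.5   16.2    4.8] yaw 1.4365 tz [-0.001 -0.    -1.   ] F tile [-0.88  0.86  0.3 ] w 0.001
```

View pics/c2.png

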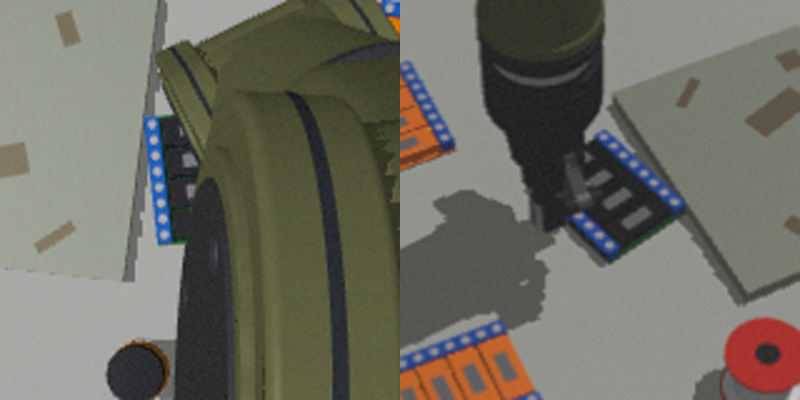

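The scene crop shows the board's front corner at (683,210), nearly at the tile edge. The finger is on the rear side near (555,225). I'll keep pushing gently.

Call:
play_rows(offset=[[0.2,0,0],[0.4,0,0],[0.6,0,0],[0.8,0,0],[0.9,0,0],[1.0,0,0],[1.0,0,0]], delta_rot=[[0,0,0],[0,0,0],[0,0,0],[0,0,0],[0,0,0],[0,0,0],[0,0,0]], jaw=[1,1,1,1,1,1,1])

```text
time_s: 4.43
ee_pos: [0.5532, -0.0595, 0.0049]
orientation: [[0.134, 0.991, 0.001], [0.991, -0.134, 0.001], [0.001, 0.001, -1.0]]
force: [-0.4, -1.3, 1.3]
grip_width: 0.001
gripper_force: 0.5
```

```bash
python3 -c "
from h import *
st()"
```

```text
t 4.43 tile xyz mm [-160.    15.4    4.9] yaw 1.4365 tz [ 0.001  0.001 -1.   ] F tile [-1.33  0.21  1.34] w 0.001
```

Call:
play_rows(offset=[[0.1,0,0],[0.2,0,0],[0.3,0,0],[0.4,0,0],[0.4,0,0]], delta_rot=[[0,0,0],[0,0,0],[0,0,0],[0,0,0],[0,0,0]], jaw=[1,1,1,1,1])

```text
time_s: 4.85
ee_pos: [0.5532, -0.0594, 0.0049]
orientation: [[0.137, 0.991, -0.001], [0.991, -0.137, -0.004], [-0.004, -0.0, -1.0]]
force: [-0.1, -7.4, 0.3]
grip_width: 0.002
gripper_force: 3.5
```

```bash
python3 -c "
from h import *
st();b=shot('scene','s3')
cv2.imwrite('pics/c3.png',cv2.resize(b[160:300,240:400,::-1],None,fx=4,fy=4,interpolation=cv2.INTER_CUBIC))"
```

```text
t 4.85 tile xyz mm [-159.9   15.4    4.9] yaw 1.4335 tz [-0.001 -0.004 -1.   ] F tile [-7.34 -0.9   0.3 ] w 0.002
```

View pics/c3.png

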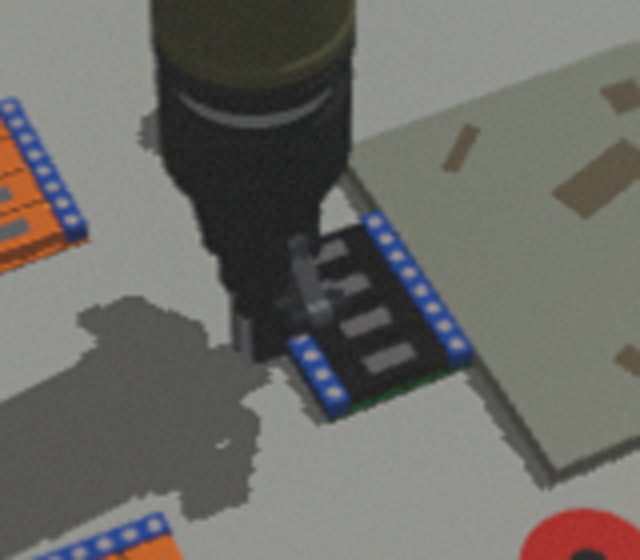

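The board is now flat against the tile edge, with its front strip running along the edge from (370,215) to (465,355). The press reads 7.3 N with a 4 mm lead, so stiffness is about 1.8 N/mm. I'll draw the side up in an arc, keeping that press.

Call:
play_rows(offset=[[0,0,-0.2],[-0.03,0,-0.46],[-0.02,0,-0.91],[0.02,0,-1.36],[0.09,0,-1.8],[0.19,0,-2.23],[0.32,0,-2.64],[0.49,0,-3.04],[0.49,0,-3.04]], delta_rot=[[0,0,0],[0,0,0],[0,0,0],[0,0,0],[0,0,0],[0,0,0],[0,0,0],[0,0,0],[0,0,0]], jaw=[1,1,1,1,1,1,1,1,1])

```text
time_s: 5.65
ee_pos: [0.5542, -0.0527, 0.0362]
orientation: [[0.135, 0.991, 0.0], [0.991, -0.135, -0.002], [-0.002, 0.001, -1.0]]
force: [-0.6, -5.5, 2.4]
grip_width: 0.002
gripper_force: 2.9
```

```bash
python3 -c "
from h import *
st();b=shot('scene','s4')
cv2.imwrite('pics/c4.png',cv2.resize(b[160:300,240:400,::-1],None,fx=4,fy=4,interpolation=cv2.INTER_CUBIC))"
```

```text
t 5.65 tile xyz mm [-153.1   15.4   36.2] yaw 1.435 tz [ 0.    -0.002 -1.   ] F tile [-5.52 -0.19  2.37] w 0.002
```

View pics/c4.png

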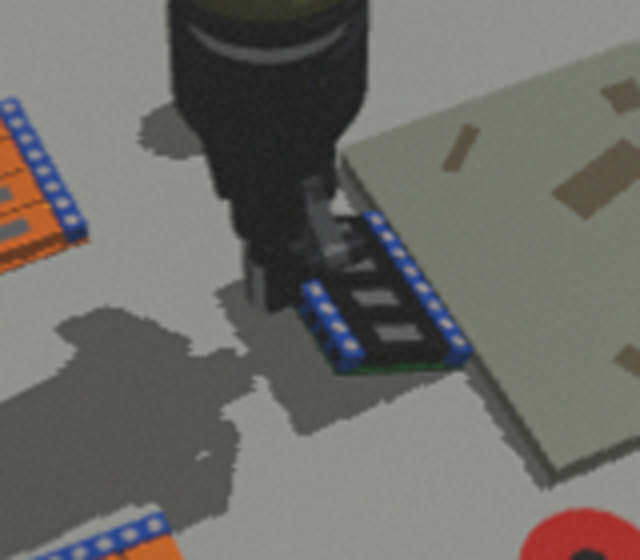

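The board is at about 27°, hinging on the tile edge with 6 N normal and no slip. I'll continue the arc to about 68°.

Call:
play_rows(offset=[[0.25,0,-0.48],[0.54,0,-0.92],[0.87,0,-1.33],[1.24,0,-1.7],[1.65,0,-2.04],[2.1,0,-2.33],[2.57,0,-2.57],[3.07,0,-2.77],[3.07,0,-2.77]], delta_rot=[[0,0,0],[0,0,0],[0,0,0],[0,0,0],[0,0,0],[0,0,0],[0,0,0],[0,0,0],[0,0,0]], jaw=[1,1,1,1,1,1,1,1,1])

```text
time_s: 6.45
ee_pos: [0.5587, -0.0215, 0.0649]
orientation: [[0.134, 0.991, 0.002], [0.991, -0.134, -0.002], [-0.002, 0.002, -1.0]]
force: [-3.3, -5.9, 13.5]
grip_width: -0.0
gripper_force: 7.4
```

```bash
python3 -c "
from h import *
st();b=shot('scene','s5')
cv2.imwrite('pics/c5.png',cv2.resize(b[160:300,240:400,::-1],None,fx=4,fy=4,interpolation=cv2.INTER_CUBIC))"
```

```text
t 6.45 tile xyz mm [-121.6   15.1   64.9] yaw 1.436 tz [ 0.002 -0.002 -1.   ] F tile [-6.25  2.49 13.45] w -0.0
```

View pics/c5.png

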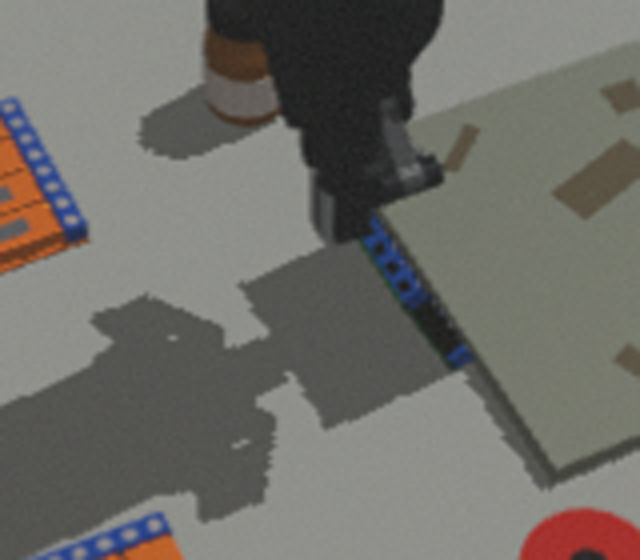

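The board is at about 67° with its foot still at the edge, and the press is a bit high at about 15 N. I'll ease the press and bring the board to about 87°.

Call:
play_rows(offset=[[0.28,0,-0.25],[0.56,0,-0.44],[0.85,0,-0.5],[1.14,0,-0.55],[1.44,0,-0.58],[1.73,0,-0.61],[1.97,0,-0.62],[2.2,0,-0.62],[2.2,0,-0.62]], delta_rot=[[0,0,0],[0,0,0],[0,0,0],[0,0,0],[0,0,0],[0,0,0],[0,0,0],[0,0,0],[0,0,0]], jaw=[1,1,1,1,1,1,1,1,1])

```text
time_s: 7.25
ee_pos: [0.562, 0.0033, 0.07]
orientation: [[0.132, 0.991, 0.002], [0.991, -0.132, 0.002], [0.003, 0.002, -1.0]]
force: [-0.7, -0.1, 8.3]
grip_width: -0.0
gripper_force: 4.2
```

```bash
python3 -c "
from h import *
st();b=shot('scene','s6')
cv2.imwrite('pics/c6.png',cv2.resize(b[160:300,240:400,::-1],None,fx=4,fy=4,interpolation=cv2.INTER_CUBIC))"
```

```text
t 7.25 tile xyz mm [-96.6  15.1  70. ] yaw 1.438 tz [ 0.002  0.002 -1.   ] F tile [-0.22  0.72  8.3 ] w -0.0
```

View pics/c6.png

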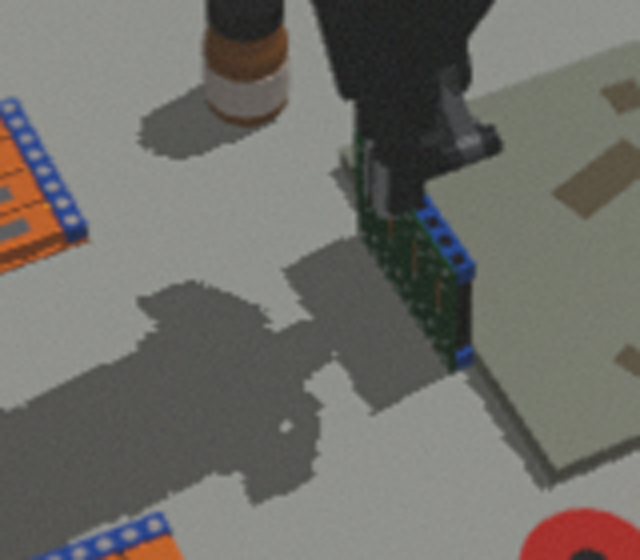

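The board stands upright with its solder side facing away from the tile. I'll lift off, back away, lower behind it, and check that it still stands.

Call:
play_rows(offset=[[0,0,-0.5],[0,0,-1.0],[0,0,-1.5],[-0.8,0,-1.5],[-1.8,0,-1.5],[-2.6,0,-1.5],[-2.6,0,-1.5],[-2.6,0,0],[-2.6,0,1.2],[-2.6,0,1.6],[-2.6,0,1.6]], delta_rot=[[0,0,0],[0,0,0],[0,0,0],[0,0,0],[0,0,0],[0,0,0],[0,0,0],[0,0,0],[0,0,0],[0,0,0],[0,0,0]], jaw=[1,1,1,1,1,1,1,1,1,1,1])

```text
time_s: 8.22
ee_pos: [0.5567, -0.0252, 0.0521]
orientation: [[0.135, 0.991, -0.002], [0.991, -0.135, -0.0], [-0.0, -0.002, -1.0]]
force: [-0.3, -0.1, 0.3]
grip_width: 0.001
gripper_force: 0.0
```

```bash
python3 -c "
from h import *
st();b=shot('scene','s7')
cv2.imwrite('pics/c7.png',cv2.resize(b[160:300,240:400,::-1],None,fx=4,fy=4,interpolation=cv2.INTER_CUBIC))"
```

```text
t 8.22 tile xyz mm [-125.6   16.6   52.1] yaw 1.4356 tz [-0.002 -0.    -1.   ] F tile [-0.14  0.28  0.31] w 0.001
```

View pics/c7.png

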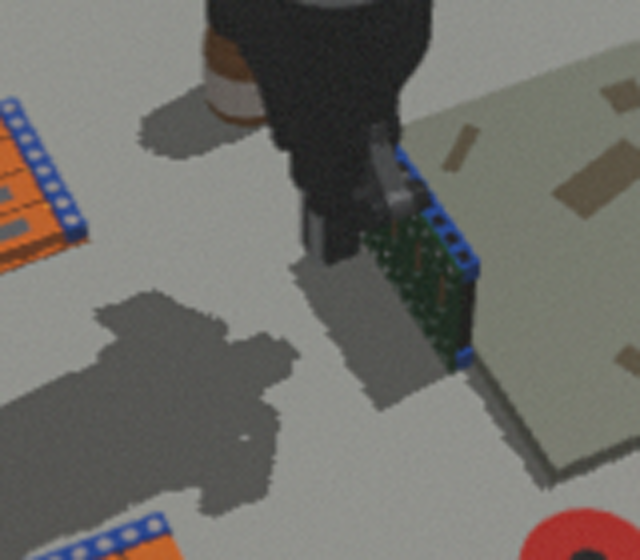

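It stands on its own, with the solder side showing at (420,290). I'll push it over slowly.

Call:
play_rows(offset=[[0.7,0,0],[1.4,0,0],[1.9,0,0],[2.3,0,0],[2.6,0,0],[2.9,0,0],[3.2,0,0],[3.5,0,0],[3.8,0,0],[4.1,0,0],[4.4,0,0],[4.4,0,0]], delta_rot=[[0,0,0],[0,0,0],[0,0,0],[0,0,0],[0,0,0],[0,0,0],[0,0,0],[0,0,0],[0,0,0],[0,0,0],[0,0,0],[0,0,0]], jaw=[1,1,1,1,1,1,1,1,1,1,1,1])

```text
time_s: 9.27
ee_pos: [0.5637, 0.0197, 0.0532]
orientation: [[0.134, 0.991, 0.0], [0.991, -0.134, 0.001], [0.001, 0.0, -1.0]]
force: [0.6, 0.5, 0.1]
grip_width: -0.002
gripper_force: 0.0
```

```bash
python3 -c "
from h import *
st()"
```

```text
t 9.27 tile xyz mm [-80.1  15.7  53.2] yaw 1.4369 tz [ 0.     0.001 -1.   ] F tile [ 0.57 -0.56  0.13] w -0.002
```

My ten pictures are used up, so from here I check numerically. I'll back off and measure the board with both cameras.

Call:
play_rows(offset=[[-1,0,0],[-2,0,0],[-3,0,0],[-4,0,0],[-5,0,0],[-6,0,0],[-6,0,0]], delta_rot=[[0,0,0],[0,0,0],[0,0,0],[0,0,0],[0,0,0],[0,0,0],[0,0,0]], jaw=[1,1,1,1,1,1,1])

```text
time_s: 9.85
ee_pos: [0.5547, -0.045, 0.053]
orientation: [[0.139, 0.99, -0.001], [0.99, -0.139, -0.003], [-0.003, -0.001, -1.0]]
force: [0.1, -1.4, 0.4]
grip_width: 0.001
gripper_force: 0.0
```

```bash
cat >> h.py <<'E'
def green(im,roi):
    i=im.astype(int); m=((i[...,1]-i[...,0]>12)&(i.sum(2)<260)).astype(np.uint8)
    z=np.zeros_like(m); l,t,r,b=roi; z[t:b,l:r]=m[t:b,l:r]
    z=cv2.morphologyEx(z,cv2.MORPH_CLOSE,np.ones((5,5))); n,L,S,_=cv2.connectedComponentsWithStats(z)
    k=1+S[1:,4].argmax(); return (L==k).astype(np.uint8),S[k]
def where(tag):
    for cam,roi in(("top",(170,170,330,310)),("scene",(270,160,470,290))):
        im=shot(cam,tag+cam); m,S=green(im,roi)
        bx=cv2.boxPoints(cv2.minAreaRect(cv2.findContours(m,0,2)[0][0])); r=onz(cam,bx,.023)[:,:2]-[.59,.097]
        c,n=np.cos(1.436),np.sin(1.436); print(cam,"area",S[4],"tile corners mm",(1e3*np.c_[r[:,0]*c+r[:,1]*n,-r[:,0]*n+r[:,1]*c]).round(0).tolist())
        for d in finder.spot_in(cam,"board"): print("  ",round(d["score"],2),np.round(d["extent"]))
E
python3 -c "
from h import *
st();where('a')"
```

```text
t 9.85 tile xyz mm [-145.5   15.9   53. ] yaw 1.4314 tz [-0.001 -0.003 -1.   ] F tile [-1.35 -0.28  0.37] w 0.001
top area 1266 tile corners mm [[-36.0, 59.0], [-35.0, -31.0], [-105.0, -31.0], [-104.0, 60.0]]
   0.92 [245. 224. 291. 280.]
   0.83 [368. 189. 420. 233.]
   0.75 [453. 279. 479. 300.]
scene area 1525 tile corners mm [[-109.0, 51.0], [-35.0, 71.0], [-38.0, -32.0], [-108.0, -48.0]]
   0.78 [227. 288. 299. 346.]
   0.72 [326. 201. 384. 250.]
   0.64 [149. 248. 197. 296.]
   0.63 [207. 187. 262. 235.]
```

The solder side is up, and the board lies from tile x −105 to −36 mm with y centre at 14 mm. I'll lower the tip to z ≈ 15 mm behind it and nudge it on by about 37 mm.

Call:
play_rows(offset=[[0,0,1.5],[0,0,3],[0,0,3.8],[0,0,3.8],[0,0,3.8],[0,0,3.8]], delta_rot=[[0,0,0],[0,0,0],[0,0,0],[0,0,0],[0,0,0],[0,0,0]], jaw=[1,1,1,1,1,1])

```text
time_s: 10.55
ee_pos: [0.5559, -0.0405, 0.0156]
orientation: [[0.134, 0.991, 0.001], [0.991, -0.134, 0.0], [0.0, 0.001, -1.0]]
force: [-0.3, 0.4, -0.4]
grip_width: 0.005
gripper_force: 0.0
```

```bash
python3 -c "
from h import *
st()"
```

```text
t 10.55 tile xyz mm [-140.8   15.3   15.6] yaw 1.4363 tz [ 0.001  0.    -1.   ] F tile [ 0.39  0.31 -0.44] w 0.005
```

Call:
play_rows(offset=[[0.6,0,0],[1.2,0,0],[1.7,0,0],[2.1,0,0],[2.5,0,0],[2.9,0,0],[3.3,0,0],[3.7,0,0],[4.1,0,0],[4.4,0,0],[4.7,0,0],[4.7,0,0]], delta_rot=[[0,0,0],[0,0,0],[0,0,0],[0,0,0],[0,0,0],[0,0,0],[0,0,0],[0,0,0],[0,0,0],[0,0,0],[0,0,0],[0,0,0]], jaw=[1,1,1,1,1,1,1,1,1,1,1,1])

```text
time_s: 11.55
ee_pos: [0.562, 0.0068, 0.0151]
orientation: [[0.134, 0.991, 0.0], [0.991, -0.134, 0.001], [0.001, 0.0, -1.0]]
force: [0.1, -0.3, -0.5]
grip_width: -0.001
gripper_force: 0.0
```

```bash
python3 -c "
from h import *
st();where('b')"
```

```text
t 11.55 tile xyz mm [-93.1  15.7  15.1] yaw 1.4368 tz [ 0.     0.001 -1.   ] F tile [-0.28 -0.11 -0.5 ] w -0.001Traceback (most recent call last):
  File "<string>", line 3, in <module>
    st();where('b')
         ~~~~~^^^^^
  File "h.py", line 44, in where
    im=shot(cam,tag+cam); m,S=green(im,roi)
                              ~~~~~^^^^^^^^
  File "h.py", line 41, in green
    k=1+S[1:,4].argmax(); return (L==k).astype(np.uint8),S[k]
        ~~~~~~~~~~~~~~^^
ValueError: attempt to get argmax of an empty sequence
```

Call:
play_rows(offset=[[0.3,0,0],[0.6,0,0],[0.9,0,0],[1.2,0,0],[1.4,0,0],[1.4,0,0],[0.4,0,0],[-1,0,-1],[-3,0,-3],[-5,0,-6],[-7,0,-8],[-7,0,-8]], delta_rot=[[0,0,0],[0,0,0],[0,0,0],[0,0,0],[0,0,0],[0,0,0],[0,0,0],[0,0,0],[0,0,0],[0,0,0],[0,0,0],[0,0,0]], jaw=[1,1,1,1,1,1,1,1,1,1,1,1])

```text
time_s: 12.6
ee_pos: [0.5533, -0.0712, 0.0985]
orientation: [[0.143, 0.99, 0.005], [0.99, -0.143, -0.006], [-0.005, 0.005, -1.0]]
force: [-0.0, -1.1, 0.1]
grip_width: 0.005
gripper_force: 0.0
```

```bash
python3 -c "
from h import *
st();where('c')"
```

```text
t 12.6 tile xyz mm [-171.6   13.8   98.5] yaw 1.4275 tz [ 0.005 -0.006 -1.   ] F tile [-1.07 -0.1   0.13] w 0.005
top area 2153 tile corners mm [[1.0, 58.0], [3.0, -31.0], [-69.0, -30.0], [-69.0, 59.0]]
   0.72 [403. 193. 422. 221.]
   0.68 [226. 221. 274. 276.]
   0.57 [332. 356. 344. 370.]
scene area 1588 tile corners mm [[-72.0, 59.0], [3.0, 80.0], [-1.0, -30.0], [-72.0, -47.0]]
   0.96 [145. 250. 194. 298.]
   0.91 [342. 193. 399. 241.]
   0.66 [230. 293. 299. 345.]
   0.6 [207. 190. 257. 232.]
```

The board is fully on the tile, from tile x −69 to +2 mm and y −30 to +59 mm, solder side up. The arm is clear.

```bash
python3 -c "
from h import *
print(order.hand_in())"
```

```text
the job is handed in; nothing more can be done
None
```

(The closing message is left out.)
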